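# Step the sonde kit tray under the check pointer

## Task

Before a sonde goes up, its kit is checked off under the pointer: using the black knob, slide the blue tray until the red valve cap is centred under the tip of the fixed orange pointer and pause there for a second. Then step the tray on until the copper ground lug is centred under the pointer, and let go of the knob, leaving the tray there. Do not touch the parts in the tray or knock the pointer.

Things in the scene. Friction and masses are not known exactly. Their poses are not given: they have to be found in the camera images.
- knob (a point): Middle of the tray's upright black knob, 26 mm wide, 36 high, 107 mm above the table, 115 mm in front of the tray's centre, free all round. Tray (150 x 170 mm, rim at 56 mm, 4 compartments) and knob are one piece on crossed slides: it shifts level in any direction, never turns or lifts, stays where left; 1.5 N friction per slide, travel reaches every part. Starts drawn out towards the robot.
- pointer: Fixed orange needle pointing down, 10 mm thick; origin at its tip, 85 mm above the table and 15 mm above the tallest part. It hangs from a level steel bar (10 mm thick, top at 130 mm) that runs away from the robot to a column 18 mm thick, 145 mm high, 175 mm behind the tip.
- valve_cap: Red rubber valve cap, 34 mm wide, 24 mm high, stepped, loose in one compartment of the tray (which one varies). Origin at the centre of its underside, 45 mm above the table. The yellow plug of the same shape is not wanted. Parts ride along when the tray moves without jerks (0.1 m/s or slower).
- ground_lug: Copper ground lug lying loose in another compartment: flat palm 21 x 18 x 4 mm with a hole, then a round barrel 21 mm long, 12 mm thick (x along the barrel). Origin at the middle of its length and width, at its underside, 45 mm above the table. The last compartment holds a cream sensor housing.
There are look-alikes about, which are no part of the job. Of the things like the valve_cap, leave any that is purple or turquoise; of the rest the smaller one is meant.

How it is judged:
By the outcome, as a careful person would: the job done as asked, in the order asked, and still so for the second after the job is handed in, with the robot touching nothing.
It also fails if it takes over 40 s, if anything falls off the work surface, if the arm or the gripper's body presses on something with over 40 N, if the wrist force passes 120 N, or if a joint passes its speed limit or range.

## Robot

A 7-joint arm with a two-finger parallel gripper is mounted at the origin on the work surface. World frame = base frame: x ahead of the robot, y to its left, z up, the work surface at z = 0. Lengths are in m, angles in rad, forces in N, time in s.
With the tool pointing down it reaches from about 0.375 to 0.925 m from the base axis. Payload 3.1 kg.
Tool frame: the origin (TCP) lies at the very end of the fingers, on their centre line; the grasp point (between the pads) lies 19 mm behind it (grip_point_offset is the distance from the TCP to the grasp point, in m); y points along the fingers, z is the direction in which the jaws open and shut, and the axes are right-handed (so a half turn about y gives the same grasp; the last joint's range is limited). The gripper opens to 85 mm and grips with 20 to 120 N. Pads are 22 mm wide; open, the fingers measure 114 mm over their backs; the gripper's body (76 mm by 85 mm) begins 54 mm behind the grasp point. The pads swing forward as they close: fully open they stand 13 mm farther back than shut.
Start: joints at [-1.289, 0.383, 0.044, 1.598, -0.018, 1.161, -0.05], TCP at [0.241, 0.604, 0.231] pointing down, gripper open.
Joint ranges: [-2.61, 2.61], [-0.41, 2.15], [-1.48, 1.57], [0, 2.5], [-1.57, 4.71], [0.05, 1.97], [-2.85, 2.85]. Speed limits (rad/s): [2.79, 2.79, 3.14, 3.14, 3.14, 3.14, 3.14].

## Interface

Orientations are given as a rotation vector (axis times angle).
In Python, from rig import * gives the robot as it stands.
- The arm moves only by the shell command python3 -m pendant 'ROWS'. ROWS is JSON, a list of rows, each a list of 3 entries, a list of its own where there are three numbers: the turn, a rotation vector about the tool's x, y, z in degrees, then the shift along the tool's x, y, z in cm, then the opening, from -1 (shut) to 1 (fully open). A call has 1 to 5 rows; each row shifts and turns the pose as measured when the row begins, along the tool's axes as they then stand; what a row does not reach is not made up. A row lasts 1/12 s, in which the tool goes at most 41.7 mm and 7.16 degrees, less where a joint would pass 70% of its speed; a pose out of reach is approached as far as the arm can. A call with a gripper value outside its range is refused whole. The fingers move at their own pace and stop on an object; the grip force is fixed at half the most. Time passes only in rows, so rows that do not move let the fingers close. It gives the time, the measured TCP pose, the force and the opening at its end, in the units of the state.
- state(): the state, without advancing time (a new reading comes with each control period).
- get_image(name): name is "scene" or "top"; returns a dict with "image" (384x512x3 uint8, red, green, blue), "intrinsics" (3x3 intrinsics, pixels), "k1" (the pictures are not rectified: a ray, as slopes to the right and down, at radius r is drawn at 1 + k1 r^2 times it, then the intrinsics apply), "cam_to_world" (4x4, takes a point from camera to world coordinates). Camera axes: x right, y up, looking along -z (the intrinsics and any distortion apply to the point x, -y, -z); pixel columns grow to the right and rows downward; lengths in m; the calibration is good to about 2 mm. A picture is of the moment at which its call begins. There is no depth.
- close_job(): hands the job in, once; it reports no verdict.
The state is a dict: "clock": time; "qpos": joint angles; "qd": joint speeds; "effort": joint torques, N m; "position": TCP position; "orientation": TCP orientation; "force": force on the tool from outside, world axes, zero at the start; "wrist_torque": the same for the moment, N m; "gripper_width": opening from 0.0 (shut) to 1.0 (fully open).
Only numpy, scipy, OpenCV 4.12 (cv2) and the standard library are available. Lean on these libraries where they do the work, as an engineer would, in place of code of your own. Each camera call takes 0.05 s, during which the arm holds its last target. There are 200 camera calls.

## Working session

There is one attempt and no reset: what is moved stays moved. The work goes in short steps, Python scripts to look and compute and a shell command to move; the robot and the scene stay as the last step left them, time stands still between calls to the robot, and variables do not carry over. Pictures are saved under pics/ and viewed, about 8 in all and at most 12, crops included, and the job is handed in when it is done.

```bash
mkdir -p pics; cat > h.py <<'E'
from rig import *
import numpy as np, cv2
from scipy.spatial.transform import Rotation as R
def snap(n,f):
    d=get_image(n); cv2.imwrite('pics/'+f,cv2.cvtColor(np.array(d['image']),cv2.COLOR_RGB2BGR))
    np.savez('pics/'+f+'.npz',K=d['intrinsics'],k1=d['k1'],T=d['cam_to_world'],im=d['image']); return d
def load(f): return dict(np.load('pics/'+f+'.npz'))
def ray(f,u,v):
    d=load(f);K=d['K'];k=float(d['k1'])
    s=cv2.undistortPoints(np.array([[[u,v]]],float),K,np.array([k,0,0,0.]))[0,0]
    T=d['T']; return T[:3,3],T[:3,:3]@np.array([s[0],-s[1],-1])
def atz(f,u,v,z):
    o,r=ray(f,u,v); return o+r*(z-o[2])/r[2]
def tri(a,b):
    o1,r1=ray(*a);o2,r2=ray(*b)
    A=np.stack([r1,-r2],1);t=np.linalg.lstsq(A,o2-o1,rcond=None)[0]
    p,q=o1+r1*t[0],o2+r2*t[1]; return (p+q)/2,np.linalg.norm(p-q)
def proj(f,P):
    d=load(f);T=d['T'];c=T[:3,:3].T@(np.array(P)-T[:3,3]);x,y=c[0]/-c[2],-c[1]/-c[2]
    s=1+float(d['k1'])*(x*x+y*y);K=d['K'];return K[0,0]*x*s+K[0,2],K[1,1]*y*s+K[1,2]
E
python3 - <<'E'
from h import *
np.set_printoptions(precision=3,suppress=True)
for n in('scene','top'):
    d=snap(n,n+'0.png');print(np.array(d['cam_to_world']),d['k1'],np.array(d['intrinsics'])[0,0])
s=state();print(s);print(R.from_rotvec(s['orientation']).as_matrix())
a=cv2.imread('pics/scene0.png');b=cv2.imread('pics/top0.png')
E
```

```text
[[ 0.731 -0.478  0.487  0.874]
 [ 0.682  0.495 -0.538 -0.336]
 [ 0.016  0.726  0.688  0.551]
 [ 0.     0.     0.     1.   ]] 0.017154343200688375 386.83322150997424
[[ 0.006  0.993 -0.115  0.424]
 [-1.     0.009  0.024  0.035]
 [ 0.025  0.115  0.993  0.867]
 [ 0.     0.     0.     1.   ]] -0.020292118403495773 477.1230517996501
{'clock': 0.1, 'qpos': array([-1.289,  0.384,  0.044,  1.599, -0.018,  1.161, -0.05 ]), 'qd': array([ 0.002, -0.001, -0.001, -0.002,  0.001, -0.001, -0.   ]), 'effort': array([  0.003, -43.473,   1.029, -25.046,   0.011,   0.005,   0.   ]), 'position': array([0.241, 0.603, 0.23 ]), 'orientation': array([-1.553,  0.298, -0.298]), 'force': array([-0.106, -0.172,  0.157]), 'wrist_torque': array([-0.052,  0.007,  0.045]), 'gripper_width': 0.9989359673928919}
[[ 0.929 -0.001  0.371]
 [-0.371 -0.002  0.929]
 [ 0.    -1.    -0.002]]
```

View pics/scene0.png

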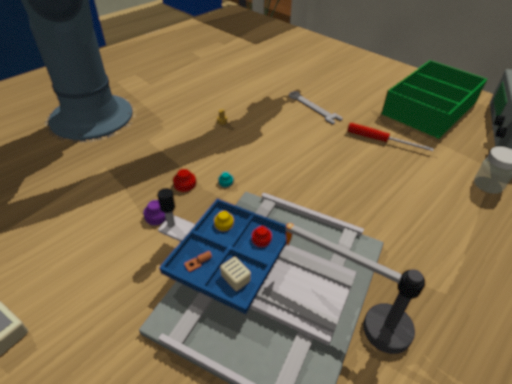

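View pics/top0.png

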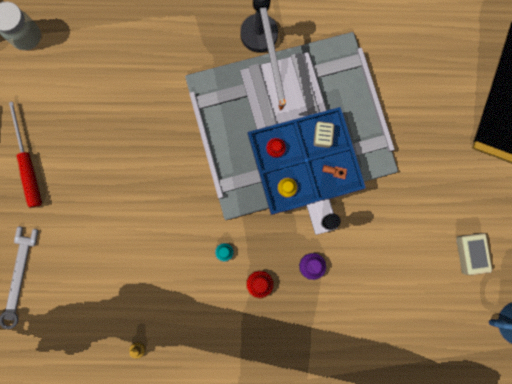

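The scene view shows the tray with yellow (223,220), red (261,236), lug (199,262) and housing (236,273). The knob is at (167,200) and the pointer tip near (289,233). In the top view red is at (277,147), lug (336,172), knob (331,221) and tip (282,104). The larger red cap off the tray is a decoy.

```bash
python3 - <<'E'
import cv2,numpy as np
a=cv2.imread('pics/scene0.png')[180:310,140:320];b=cv2.imread('pics/top0.png')[80:245,230:400]
a=cv2.resize(a,(720,520),interpolation=cv2.INTER_CUBIC);b=cv2.resize(b,None,fx=3.5,fy=3.5,interpolation=cv2.INTER_CUBIC)
cv2.imwrite('pics/sc.png',a);cv2.imwrite('pics/tc.png',b)
E
```

```text
(no output)
```

View pics/sc.png

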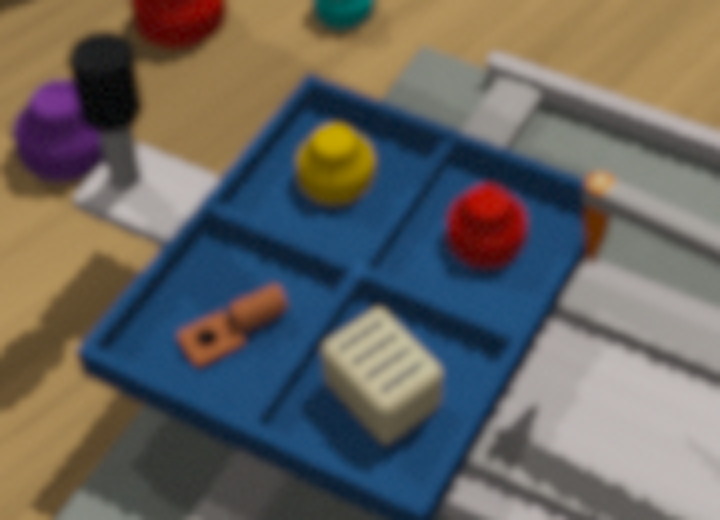

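View pics/tc.png

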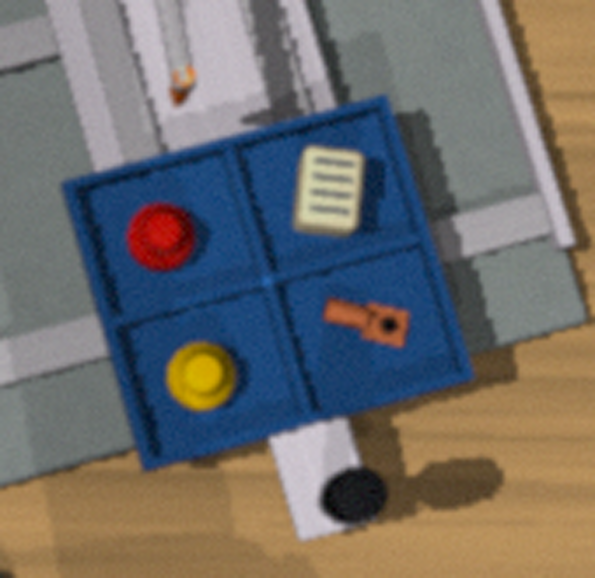

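```bash
python3 - <<'E'
from h import *
np.set_printoptions(precision=4,suppress=True)
def full(p,s,o): return ((p[0]+.5)/s-.5+o[0],(p[1]+.5)/s-.5+o[1])
S=lambda x,y:('scene0.png',)+full((x,y),4,(140,180)); T=lambda x,y:('top0.png',)+full((x,y),3.5,(230,80))
for n,a,b in [('tip',S(592,256),T(178,101)),('captop',S(490,196),T(168,231)),('hole',S(208,337),T(388,325)),('barrelend top',S(275,290),T(329,311)),('knobtop',S(105,50),T(356,496)),
  ('corner BL',S(312,78),T(146,467)),('corner FR?',S(85,360),T(470,375)),('corner BR',S(430,515),T(387,98)),('corner x+',S(588,190),T(65,184)),('yellowtop',S(336,137),T(205,374))]:
    print(n,*tri(a,b),'top ray at z:',[ (z,atz(*b,z)[:2]) for z in (.045,.056,.069,.125)])
for n,b,z in [('cap flange',T(161,238),.05),('lugmid',T(367,323),.05)]: print(n,atz(*b,z))
# segmentation
for f in('scene0.png','top0.png'):
    hsv=cv2.cvtColor(cv2.imread('pics/'+f),cv2.COLOR_BGR2HSV)
    for n,lo,hi in [('red',(0,200,90),(4,255,255)),('cop',(5,130,90),(14,255,255))]:
        m=cv2.inRange(hsv,lo,hi);k,l,st,c=cv2.connectedComponentsWithStats(m)
        print(f,n,[(c[i].round(1),st[i].tolist()) for i in range(1,k) if st[i,4]>15 and 180<c[i][0]<360 and 90<c[i][1]<290])
E
```

```text
tip [ 0.6626 -0.0287  0.0876] 0.00249717044791416 top ray at z: [(0.045, array([ 0.6766, -0.0313])), (0.056, array([ 0.6732, -0.0304])), (0.069, array([ 0.6692, -0.0293])), (0.125, array([ 0.652 , -0.0248]))]
captop [ 0.6039 -0.0239  0.0706] 0.0011288483080697349 top ray at z: [(0.045, array([ 0.6092, -0.0262])), (0.056, array([ 0.6068, -0.0254])), (0.069, array([ 0.6038, -0.0244])), (0.125, array([ 0.5912, -0.0202]))]
hole [ 0.5614 -0.1371  0.0478] 0.0024983335496598365 top ray at z: [(0.045, array([ 0.5626, -0.1367])), (0.056, array([ 0.5607, -0.1344])), (0.069, array([ 0.5585, -0.1317])), (0.125, array([ 0.5491, -0.12  ]))]
barrelend top [ 0.567  -0.1066  0.0538] 0.0026890268980239627 top ray at z: [(0.045, array([ 0.5694, -0.1071])), (0.056, array([ 0.5674, -0.1052])), (0.069, array([ 0.5651, -0.1029])), (0.125, array([ 0.5552, -0.0932]))]
knobtop [ 0.4714 -0.1057  0.1214] 0.0014451638570160878 top ray at z: [(0.045, array([ 0.4767, -0.1195])), (0.056, array([ 0.476 , -0.1174])), (0.069, array([ 0.4752, -0.115 ])), (0.125, array([ 0.4716, -0.1044]))]
corner BL [ 0.4891 -0.0155  0
[... 917 characters left out ...]
.5369, -0.0447])), (0.056, array([ 0.5354, -0.0436])), (0.069, array([ 0.5336, -0.0424])), (0.125, array([ 0.5259, -0.0369]))]
cap flange [ 0.6045 -0.0223  0.05  ]
lugmid [ 0.5626 -0.1252  0.05  ]
scene0.png red [(array([184.9, 178.4]), [174, 170, 21, 17, 237]), (array([261.4, 235.4]), [253, 227, 17, 17, 199])]
scene0.png cop [(array([185.1, 175.1]), [172, 168, 25, 22, 97]), (array([288.8, 236.9]), [287, 233, 5, 10, 28]), (array([196.9, 261.3]), [186, 252, 24, 19, 167])]
top0.png red [(array([275.1, 147.4]), [268, 139, 16, 18, 189]), (array([257.4, 284.4]), [247, 271, 24, 27, 399])]
top0.png cop [(array([335., 171.]), [323, 166, 23, 12, 156]), (array([253.8, 286.2]), [246, 270, 24, 29, 79])]
```

```bash
python3 -m pendant '[[[0,0,0],[2.4,0,-2.9],1],[[0,0,0],[2.4,0,-2.9],1],[[0,0,0],[2.4,0,-2.9],1],[[0,0,0],[2.4,0,-2.9],1],[[0,0,0],[2.4,0,-2.9],1]]'
python3 -m pendant '[[[0,0,0],[2.4,0,-2.9],1],[[0,0,0],[2.4,0,-2.9],1],[[0,0,0],[2.4,0,-2.9],1],[[0,0,0],[2.4,0,-2.9],1],[[0,0,0],[2.4,0,-2.9],1]]'
python3 -m pendant '[[[0,0,0],[2.4,0,-2.9],1],[[0,0,0],[2.4,0,-2.9],1],[[0,0,0],[2.4,0,-2.9],1],[[0,0,0],[2.4,0,-2.9],1],[[0,0,0],[2.4,0,-2.9],1]]'
cat >> h.py <<'E'
def need(P):
    s=state();M=R.from_rotvec(s['orientation']).as_matrix()
    print('clock %.2f'%s['clock'],'pos',np.round(s['position'],4),'need cm (tool)',np.round(100*M.T@(np.array(P)-s['position']),2),'F',np.round(s['force'],1),'w %.2f'%s['gripper_width'],'jaw',np.round(M[:,2],3),'y',np.round(M[:,1],3))
E
python3 -c "
from h import *
need([.4714,-.1057,.23])"
```

```text
clock: 0.52
position: [0.2917, 0.4263, 0.2247]
orientation: [-1.556, 0.288, -0.277]
force: [0.7, -0.4, -0.0]
gripper_width: 0.995
clock: 0.93
position: [0.3525, 0.2373, 0.2222]
orientation: [-1.559, 0.289, -0.274]
force: [0.5, -0.4, -0.1]
gripper_width: 1.001
clock: 1.35
position: [0.4129, 0.049, 0.221]
orientation: [-1.558, 0.29, -0.272]
force: [0.2, 0.1, -0.7]
gripper_width: 1.002
clock 1.35 pos [0.4129 0.049  0.221 ] need cm (tool) [ 10.88  -0.91 -12.45] F [ 0.2  0.1 -0.7] w 1.00 jaw [ 0.35   0.937 -0.008] y [-0.012 -0.004 -1.   ]
```

```bash
python3 -m pendant '[[[0,0,0],[2.4,0,-2.8],1],[[0,0,0],[2.4,0,-2.8],1],[[0,0,0],[2.4,0,-2.8],1],[[0,0,0],[2.2,0,-2.5],1],[[0,0,0],[1.2,0,-1.4],1]]'
python3 -c "
from h import *
need([.4714,-.1057,.09])"
```

```text
clock: 1.77
position: [0.4684, -0.1164, 0.2205]
orientation: [-1.557, 0.293, -0.277]
force: [-0.0, 0.6, 0.3]
gripper_width: 1.003
clock 1.77 pos [ 0.4684 -0.1164  0.2205] need cm (tool) [ 0.02 13.04  1.19] F [-0.   0.6  0.3] w 1.00 jaw [ 0.356  0.935 -0.007] y [-0.011 -0.003 -1.   ]
```

```bash
python3 -m pendant '[[[0,0,0],[0,2,0.8],1],[[0,0,0],[0,2.2,0.2],1],[[0,0,0],[0,2.2,0],1],[[0,0,0],[0,1.2,0],1],[[0,0,0],[0,0,0],1]]'
python3 -c "
from h import *
need([.4714,-.1057,.09])
a=cv2.resize(snap('scene','s1.png')['image'][120:260,100:260],None,fx=3,fy=3);b=cv2.resize(snap('top','t1.png')['image'][160:300,260:420],None,fx=3,fy=3)
cv2.imwrite('pics/c1.png',np.vstack([a,b])[...,::-1] if 0 else np.hstack([cv2.resize(a,(400,350)),cv2.resize(b,(400,350))])[...,::-1])"
```

```text
clock: 2.18
position: [0.4732, -0.1173, 0.143]
orientation: [-1.559, 0.301, -0.295]
force: [-0.6, 0.1, -0.1]
gripper_width: 1.004
clock 2.18 pos [ 0.4732 -0.1173  0.143 ] need cm (tool) [-0.58  5.29  1.06] F [-0.6  0.1 -0.1] w 1.00 jaw [ 0.371  0.929 -0.009] y [-0.006 -0.008 -1.   ]
```

View pics/c1.png

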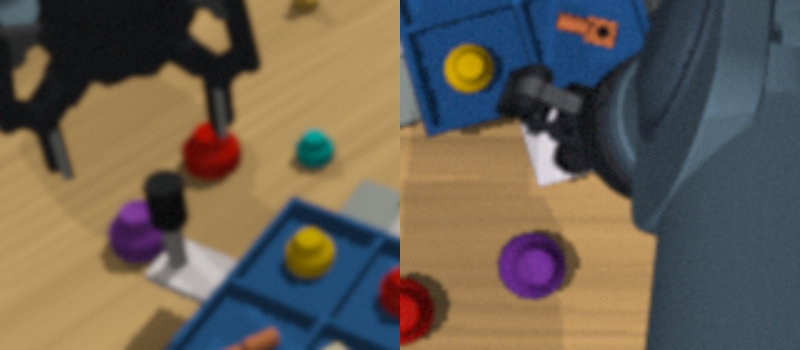

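The scene crop shows the fingers straddling the knob, with the left finger nearer. I still need to shift about 1 cm along the jaws before going down.

```bash
python3 -m pendant '[[[0,0,0],[-0.6,0,1.1],1],[[0,0,0],[0,0,0],1],[[0,0,0],[0,0,0],1]]'
python3 -c "
from h import *
need([.4714,-.1057,.09])"
```

```text
clock: 2.53
position: [0.475, -0.1054, 0.1475]
orientation: [-1.557, 0.295, -0.301]
force: [0.0, 0.6, -0.1]
gripper_width: 1.003
clock 2.53 pos [ 0.475  -0.1054  0.1475] need cm (tool) [-0.35  5.75 -0.13] F [ 0.   0.6 -0.1] w 1.00 jaw [ 0.371  0.929 -0.006] y [ 0.002 -0.008 -1.   ]
```

```bash
python3 -m pendant '[[[0,0,0],[-0.3,2,-0.1],1],[[0,0,0],[-0.1,2,0],1],[[0,0,0],[0,1.4,0],1],[[0,0,0],[0,0.3,0],1],[[0,0,0],[0,0,0],1]]'
python3 -c "
from h import *
need([.4714,-.1057,.09])"
```

```text
clock: 2.95
position: [0.4782, -0.1064, 0.0951]
orientation: [-1.553, 0.281, -0.311]
force: [-0.2, -0.1, -0.6]
gripper_width: 0.997
clock 2.95 pos [ 0.4782 -0.1064  0.0951] need cm (tool) [-0.67  0.5  -0.19] F [-0.2 -0.1 -0.6] w 1.00 jaw [0.368 0.93  0.001] y [ 0.018 -0.006 -1.   ]
```

```bash
python3 -m pendant '[[[0,0,0],[-0.8,0.4,-0.2],1],[[0,0,1],[-0.2,0.1,0],1],[[0,0,0],[0,0,0],0]]'
python3 -c "
from h import *
need([.4714,-.1057,.09])"
```

```text
clock: 3.2
position: [0.4694, -0.1052, 0.0921]
orientation: [-1.549, 0.292, -0.3]
force: [1.4, 0.4, 0.1]
gripper_width: 0.881
clock 3.20 pos [ 0.4694 -0.1052  0.0921] need cm (tool) [0.2  0.21 0.02] F [1.4 0.4 0.1] w 0.88 jaw [0.369 0.93  0.003] y [ 0.005  0.001 -1.   ]
```

```bash
python3 -m pendant '[[[0,0,0],[0.1,0,0],-0.2],[[0,0,0],[0,0,0],-0.4],[[0,0,0],[0,0,0],-0.6],[[0,0,0],[0,0,0],-1],[[0,0,0],[0,0,0],-1]]'
python3 -m pendant '[[[0,0,0],[0,0,0],-1],[[0,0,0],[0,0,0],-1],[[0,0,0],[0,0,0],-1]]'
python3 -c "
from h import *
need([.4714,-.1057,.09])"
```

```text
clock: 3.62
position: [0.4721, -0.1064, 0.0944]
orientation: [-1.548, 0.29, -0.303]
force: [-1.1, 1.1, -0.7]
gripper_width: 0.287
clock: 3.87
position: [0.4721, -0.1064, 0.0943]
orientation: [-1.548, 0.29, -0.303]
force: [-1.7, 0.1, 1.0]
gripper_width: 0.284
clock 3.87 pos [ 0.4721 -0.1064  0.0943] need cm (tool) [-0.09  0.43  0.04] F [-1.7  0.1  1. ] w 0.28 jaw [0.369 0.93  0.004] y [ 0.009  0.001 -1.   ]
```

```bash
python3 -m pendant '[[[0,0,0],[0.25,0,0.08],-1],[[0,0,0],[0.4,0,0.12],-1],[[0,0,0],[0.5,0,0.15],-1],[[0,0,0],[0.5,0,0.15],-1],[[0,0,0],[0.5,0,0.15],-1]]'
python3 -c "
from h import *
need([.5314,-.1114,.0943])"
```

```text
clock: 4.28
position: [0.4935, -0.1071, 0.0944]
orientation: [-1.546, 0.294, -0.297]
force: [-2.5, 0.8, 2.3]
gripper_width: 0.286
clock 4.28 pos [ 0.4935 -0.1071  0.0944] need cm (tool) [3.68 0.02 0.99] F [-2.5  0.8  2.3] w 0.29 jaw [0.368 0.93  0.005] y [ 0.003  0.004 -1.   ]
```

```bash
python3 -m pendant '[[[0,0,0],[0.5,0,0.15],-1],[[0,0,0],[0.5,0,0.15],-1],[[0,0,0],[0.5,0,0.15],-1],[[0,0,0],[0.5,0,0.15],-1],[[0,0,0],[0.5,0,0.15],-1]]'
python3 -m pendant '[[[0,0,0],[0.5,0,0.1],-1],[[0,0,0],[0.3,0,0.08],-1],[[0,0,0],[0.2,0,0.05],-1],[[0,0,0],[0.1,0,0],-1],[[0,0,0],[0,0,0],-1]]'
python3 -c "
from h import *
need([.5314,-.1114,.0943])
a=snap('scene','s2.png')['image'];b=snap('top','t2.png')['image']
a=a[190:270,230:310];b=b[80:160,240:320]
cv2.imwrite('pics/c2.png',np.hstack([cv2.resize(a,(400,400),interpolation=2),cv2.resize(b,(400,400),interpolation=2)])[...,::-1])"
```

```text
clock: 4.7
position: [0.5232, -0.1094, 0.0944]
orientation: [-1.546, 0.293, -0.297]
force: [-2.6, 1.5, 3.7]
gripper_width: 0.284
clock: 5.12
position: [0.5375, -0.1117, 0.0944]
orientation: [-1.547, 0.292, -0.298]
force: [-3.2, 1.1, 3.1]
gripper_width: 0.284
clock 5.12 pos [ 0.5375 -0.1117  0.0944] need cm (tool) [-0.58  0.   -0.2 ] F [-3.2  1.1  3.1] w 0.28 jaw [0.368 0.93  0.004] y [ 0.005  0.003 -1.   ]
```

View pics/c2.png

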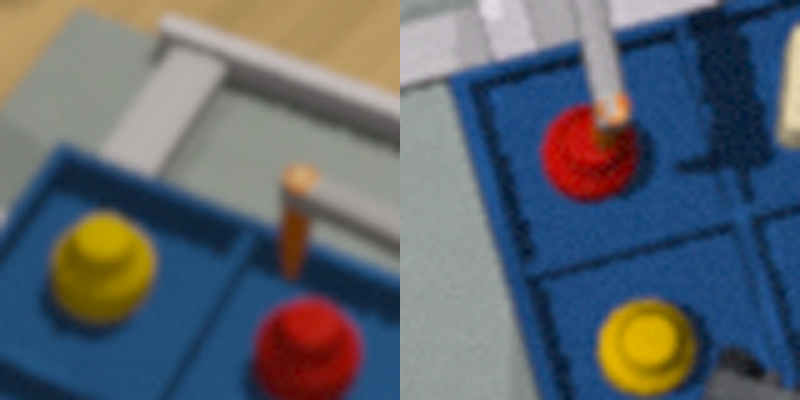

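```bash
python3 - <<'E'
from h import *
np.set_printoptions(precision=4,suppress=True)
S=lambda x,y:('s2.png',(x+.5)/5-.5+230,(y+.5)/5-.5+190); T=lambda x,y:('t2.png',(x-400+.5)/5-.5+240,(y+.5)/5-.5+80)
a,b=S(291,277),T(606,147)
print('tip',*tri(a,b),atz(*a,.085),atz(*b,.085))
print('cap flange',atz(*T(590,153),.051),atz(*S(308,355),.053)); print('captop scene',atz(*S(308,318),.069))
print('offset yellow captop scene/top', atz(*S(104,240),.069),atz(*T(652,340),.069), 'flange',atz(*T(647,347),.051))
E
```

```text
tip [ 0.6629 -0.0291  0.0848] 0.00156193577689925 [ 0.6625 -0.0298  0.085 ] [ 0.6634 -0.0285  0.085 ]
cap flange [ 0.6716 -0.0257  0.051 ] [ 0.6715 -0.0289  0.053 ]
captop scene [ 0.6692 -0.028   0.069 ]
offset yellow captop scene/top [ 0.6025 -0.0492  0.069 ] [ 0.6007 -0.0456  0.069 ] flange [ 0.6022 -0.0456  0.051 ]
```

```bash
python3 -m pendant '[[[0,0,0],[-0.2,0,-0.1],-1],[[0,0,0],[-0.3,0,-0.15],-1],[[0,0,0],[-0.2,0,-0.08],-1],[[0,0,0],[0,0,0],-1],[[0,0,0],[0,0,0],-1]]'
python3 -c "
from h import *
need([.5310,-.1122,.0943])"
```

```text
clock: 5.63
position: [0.5315, -0.1134, 0.0944]
orientation: [-1.549, 0.286, -0.305]
force: [1.1, -0.3, -1.0]
gripper_width: 0.287
clock 5.63 pos [ 0.5315 -0.1134  0.0944] need cm (tool) [-0.09  0.01  0.1 ] F [ 1.1 -0.3 -1. ] w 0.29 jaw [0.368 0.93  0.004] y [ 0.013 -0.001 -1.   ]
```

```bash
python3 -m pendant '[[[0,0,0],[-0.1,0,0.1],-1],[[0,0,0],[0,0,0],-1]]'
python3 -c "
from h import *
need([.5310,-.1122,.0943])
a=snap('scene','s3.png')['image'];b=snap('top','t3.png')['image']
a=a[200:260,250:310];b=b[80:140,250:310]
cv2.imwrite('pics/c3.png',np.hstack([cv2.resize(a,(400,400),interpolation=2),cv2.resize(b,(400,400),interpolation=2)])[...,::-1])"
```

```text
clock: 5.8
position: [0.5308, -0.1124, 0.0944]
orientation: [-1.549, 0.286, -0.306]
force: [1.3, 1.1, -0.3]
gripper_width: 0.283
clock 5.80 pos [ 0.5308 -0.1124  0.0944] need cm (tool) [0.01 0.01 0.03] F [ 1.3  1.1 -0.3] w 0.28 jaw [0.368 0.93  0.004] y [ 0.013 -0.001 -1.   ]
```

View pics/c3.png

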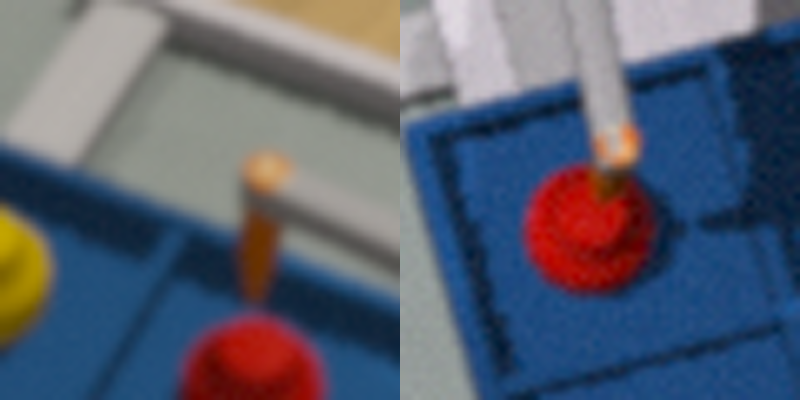

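```bash
python3 - <<'E'
from h import *
np.set_printoptions(precision=4,suppress=True)
k=400/60
S=lambda x,y:('s3.png',(x+.5)/k-.5+250,(y+.5)/k-.5+200); T=lambda x,y:('t3.png',(x-400+.5)/k-.5+250,(y+.5)/k-.5+80)
a,b=S(256,303),T(603,198)
print('tip',*tri(a,b),atz(*a,.085),atz(*b,.085))
print('captop',atz(*T(597,222),.069),atz(*S(260,345),.069),'flange',atz(*T(590,231),.051))
E
```

```text
tip [ 0.6627 -0.028   0.0836] 0.0018917791811686893 [ 0.6627 -0.0297  0.085 ] [ 0.6629 -0.0272  0.085 ]
captop [ 0.6614 -0.027   0.069 ] [ 0.664 -0.028  0.069] flange [ 0.6643 -0.0265  0.051 ]
```

Both cameras agree that the cap is within about 1.5 mm of the tip. Now I'll pause for over a second.

```bash
for_=1; python3 -m pendant '[[[0,0,0],[0,0,0],-1],[[0,0,0],[0,0,0],-1],[[0,0,0],[0,0,0],-1],[[0,0,0],[0,0,0],-1],[[0,0,0],[0,0,0],-1]]'
python3 -m pendant '[[[0,0,0],[0,0,0],-1],[[0,0,0],[0,0,0],-1],[[0,0,0],[0,0,0],-1],[[0,0,0],[0,0,0],-1],[[0,0,0],[0,0,0],-1]]'
python3 -m pendant '[[[0,0,0],[0,0,0],-1],[[0,0,0],[0,0,0],-1],[[0,0,0],[0,0,0],-1],[[0,0,0],[0,0,0],-1],[[0,0,0],[0,0,0],-1]]'
python3 -m pendant '[[[0,0,0],[0,0,0],-1],[[0,0,0],[0,0,0],-1],[[0,0,0],[0,0,0],-1],[[0,0,0],[0,0,0],-1],[[0,0,0],[0,0,0],-1]]'
python3 -c "
from h import *
need([.5712,-.0090,.0943])"
```

```text
clock: 6.32
position: [0.5308, -0.1124, 0.0944]
orientation: [-1.549, 0.286, -0.306]
force: [1.4, -0.9, -0.2]
gripper_width: 0.286
clock: 6.73
position: [0.5308, -0.1124, 0.0944]
orientation: [-1.549, 0.286, -0.306]
force: [1.2, -0.0, -0.9]
gripper_width: 0.286
clock: 7.15
position: [0.5308, -0.1124, 0.0944]
orientation: [-1.549, 0.286, -0.306]
force: [1.5, -0.3, -0.3]
gripper_width: 0.286
clock: 7.57
position: [0.5308, -0.1124, 0.0944]
orientation: [-1.549, 0.286, -0.306]
force: [1.6, 0.2, -0.2]
gripper_width: 0.282
clock 7.57 pos [ 0.5308 -0.1124  0.0944] need cm (tool) [-0.05  0.05 11.1 ] F [ 1.6  0.2 -0.2] w 0.28 jaw [0.368 0.93  0.004] y [ 0.012 -0.001 -1.   ]
```

```bash
python3 -m pendant '[[[0,0,0],[0,0,0.25],-1],[[0,0,0],[0,0,0.4],-1],[[0,0,0],[0,0,0.55],-1],[[0,0,0],[0,0,0.6],-1],[[0,0,0],[0,0,0.6],-1]]'
python3 -m pendant '[[[0,0,0],[0,0,0.6],-1],[[0,0,0],[0,0,0.6],-1],[[0,0,0],[0,0,0.6],-1],[[0,0,0],[0,0,0.6],-1],[[0,0,0],[0,0,0.6],-1]]'
python3 -c "
from h import *
need([.5712,-.0090,.0943])"
```

```text
clock: 7.98
position: [0.5366, -0.0939, 0.0944]
orientation: [-1.553, 0.294, -0.306]
force: [-1.5, -3.3, 1.3]
gripper_width: 0.285
clock: 8.4
position: [0.5489, -0.062, 0.0944]
orientation: [-1.553, 0.293, -0.305]
force: [-0.9, -2.2, 1.6]
gripper_width: 0.285
clock 8.40 pos [ 0.5489 -0.062   0.0944] need cm (tool) [0.1  0.   5.75] F [-0.9 -2.2  1.6] w 0.29 jaw [ 0.372  0.928 -0.001] y [ 0.007 -0.004 -1.   ]
```

```bash
python3 -m pendant '[[[0,0,0],[0,0,0.6],-1],[[0,0,0],[0,0,0.6],-1],[[0,0,0],[0,0,0.6],-1],[[0,0,0],[0,0,0.6],-1],[[0,0,0],[0,0,0.6],-1]]'
python3 -m pendant '[[[0,0,0],[0,0,0.5],-1],[[0,0,0],[0,0,0.4],-1],[[0,0,0],[0,0,0.25],-1],[[0,0,0],[0,0,0.1],-1],[[0,0,0],[0,0,0],-1]]'
python3 -c "
from h import *
need([.5712,-.0090,.0943])
a=snap('scene','s4.png')['image'];b=snap('top','t4.png')['image']
a=a[200:280,250:330];b=b[80:140,250:310]
cv2.imwrite('pics/c4.png',np.hstack([cv2.resize(a,(400,400),interpolation=2),cv2.resize(b,(400,400),interpolation=2)])[...,::-1])"
```

```text
clock: 8.82
position: [0.5613, -0.0306, 0.0944]
orientation: [-1.553, 0.293, -0.304]
force: [-1.4, -3.0, 2.3]
gripper_width: 0.286
clock: 9.23
position: [0.5673, -0.0147, 0.0944]
orientation: [-1.552, 0.291, -0.302]
force: [-1.1, -1.4, 1.1]
gripper_width: 0.284
clock 9.23 pos [ 0.5673 -0.0147  0.0944] need cm (tool) [0.15 0.01 0.67] F [-1.1 -1.4  1.1] w 0.28 jaw [0.369 0.93  0.   ] y [ 0.007 -0.003 -1.   ]
```

View pics/c4.png

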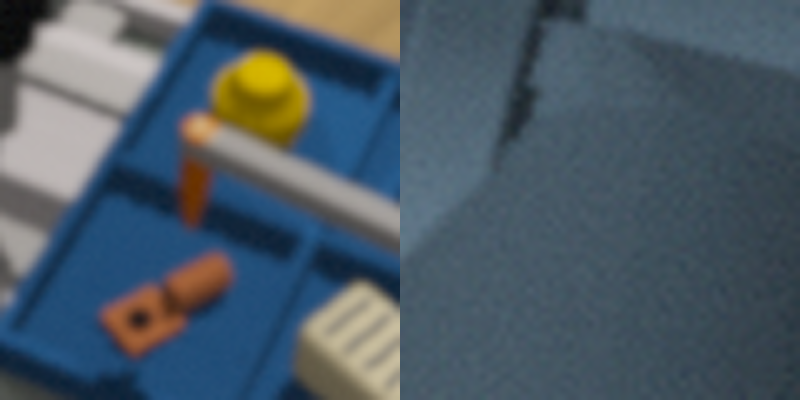

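```bash
python3 - <<'E'
from h import *
np.set_printoptions(precision=4,suppress=True)
S=lambda x,y:('s4.png',(x+.5)/5-.5+250,(y+.5)/5-.5+200)
print('tip',atz(*S(193,229),.085),'hole',atz(*S(139,318),.049))
corn=[S(100,315),S(135,357),S(187,327),S(152,288)]
c=[atz(*p,.049)[:2] for p in corn];print('palm corners',np.array(c), 'mean',np.mean(c,0), 'sizes',[np.linalg.norm(c[i]-c[i-1]) for i in range(4)])
print('barrel far end top',atz(*S(223,256),.057),'barrel near end top',atz(*S(175,285),.057), 'end centre', atz(*S(230,270),.051))
E
```

```text
tip [ 0.6634 -0.03    0.085 ] hole [ 0.6574 -0.0452  0.049 ]
palm corners [[ 0.6478 -0.0528]
 [ 0.666  -0.0571]
 [ 0.6704 -0.0374]
 [ 0.6528 -0.0336]] mean [ 0.6592 -0.0452] sizes [np.float64(0.019850064781756615), np.float64(0.01869869936177867), np.float64(0.020150729072471545), np.float64(0.018028095602208166)]
barrel far end top [ 0.6646 -0.0133  0.057 ] barrel near end top [ 0.6608 -0.0326  0.057 ] end centre [ 0.6672 -0.0122  0.051 ]
```

```bash
python3 -m pendant '[[[0,0,0],[0.05,0,0.2],-1],[[0,0,0],[0.05,0,0.25],-1],[[0,0,0],[0,0,0.1],-1],[[0,0,0],[0,0,0],-1],[[0,0,0],[0,0,0],-1]]'
python3 -c "
from h import *
need([.5700,-.0097,.0943])
a=snap('scene','s5.png')['image']
cv2.imwrite('pics/c5.png',cv2.resize(a[215:275,255:315],(600,600),interpolation=2)[...,::-1])"
```

```text
clock: 9.75
position: [0.57, -0.011, 0.0944]
orientation: [-1.552, 0.292, -0.303]
force: [-1.3, -2.2, 2.6]
gripper_width: 0.288
clock 9.75 pos [ 0.57   -0.011   0.0944] need cm (tool) [-0.05  0.01  0.12] F [-1.3 -2.2  2.6] w 0.29 jaw [ 0.37   0.929 -0.   ] y [ 0.006 -0.003 -1.   ]
```

View pics/c5.png

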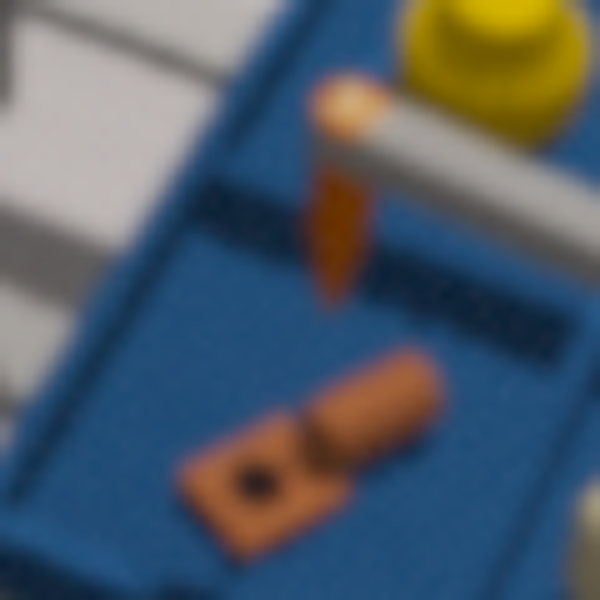

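```bash
python3 - <<'E'
from h import *
np.set_printoptions(precision=4,suppress=True)
S=lambda x,y:('s5.png',(x+.5)/10-.5+255,(y+.5)/10-.5+215)
t=atz(*S(333,307),.085);print('tip',t)
for z in(.045,.049,.057):
    u,v=proj('s5.png',[t[0],t[1],z]);print(z,'crop px under tip',(u-255+.5)*10-.5,(v-215+.5)*10-.5)
c=np.array([atz(*S(*p),.049)[:2] for p in[(177,475),(243,563),(353,490),(283,408)]]);print('palm',c.mean(0))
ax=(c[2]+c[3]-c[0]-c[1]);ax/=np.linalg.norm(ax);print('axis',ax,'mid',c.mean(0)+.0105*ax,'hole+10.5',atz(*S(258,482),.049)[:2]+.0105*ax)
print('barrel top far -21',atz(*S(420,350),.057)[:2]-.021*ax,'overall sil.')
E
```

```text
tip [ 0.6629 -0.0302  0.085 ]
0.045 crop px under tip 315.32151395261974 464.54984909758264
0.049 crop px under tip 317.01748679921377 449.42720074000545
0.057 crop px under tip 320.4558002184326 418.7738048096112
palm [ 0.661  -0.0409]
axis [0.1648 0.9863] mid [ 0.6627 -0.0305] hole+10.5 [ 0.6619 -0.031 ]
barrel top far -21 [ 0.6623 -0.0295] overall sil.
```

```bash
python3 -m pendant '[[[0,0,0],[0,0,0],-0.35],[[0,0,0],[0,0,0],-0.2],[[0,0,0],[0,0,0],0],[[0,0,0],[0,0,0],0.4],[[0,0,0],[0,0,0],0.4]]'
python3 -c "
from h import *
need([.5700,-.0097,.0943])"
```

```text
clock: 10.22
position: [0.5703, -0.0077, 0.0935]
orientation: [-1.549, 0.291, -0.301]
force: [-0.5, -0.3, 0.6]
gripper_width: 0.698
clock 10.22 pos [ 0.5703 -0.0077  0.0935] need cm (tool) [ 0.05 -0.08 -0.19] F [-0.5 -0.3  0.6] w 0.70 jaw [0.369 0.93  0.003] y [ 0.007  0.    -1.   ]
```

```bash
python3 -m pendant '[[[0,0,0],[0,-1,-0.1],0.4],[[0,0,0],[0,-2,0],0.4],[[0,0,0],[0,-2.5,0],0.4],[[0,0,0],[0,-3,0],0.4],[[0,0,0],[0,-3,0],0.4]]'
python3 -m pendant '[[[0,0,0],[-1,-1,2],0.4],[[0,0,0],[-1,0,3],0.4],[[0,0,0],[-1,0,3],0.4],[[0,0,0],[-1,0,3],0.4],[[0,0,0],[-1,0,3],0.4]]'
python3 -m pendant '[[[0,0,0],[-1.5,0,3],0.4],[[0,0,0],[-1.5,0,3],0.4],[[0,0,0],[-1.5,0,3],0.4],[[0,0,0],[-1.5,0,2],0.4],[[0,0,0],[0,0,0],0.4]]'
python3 -c "
from h import *
need([.5700,-.0097,.0943])
a=snap('scene','s6.png')['image'];b=snap('top','t6.png')['image']
a=a[215:275,255:315];b=b[80:140,250:310]
cv2.imwrite('pics/c6.png',np.hstack([cv2.resize(a,(400,400),interpolation=2),cv2.resize(b,(400,400),interpolation=2)])[...,::-1])"
```

```text
clock: 10.63
position: [0.5626, -0.0081, 0.2065]
orientation: [-1.555, 0.305, -0.288]
force: [0.4, 0.9, -0.5]
gripper_width: 0.702
clock: 11.05
position: [0.5769, 0.1304, 0.2329]
orientation: [-1.545, 0.306, -0.326]
force: [0.6, -0.0, -0.3]
gripper_width: 0.697
clock: 11.47
position: [0.5638, 0.2706, 0.2382]
orientation: [-1.537, 0.296, -0.322]
force: [0.1, 1.7, -0.6]
gripper_width: 0.697
clock 11.47 pos [0.5638 0.2706 0.2382] need cm (tool) [ 11.15  14.17 -25.85] F [ 0.1  1.7 -0.6] w 0.70 jaw [0.384 0.923 0.015] y [ 0.018  0.008 -1.   ]
```

View pics/c6.png

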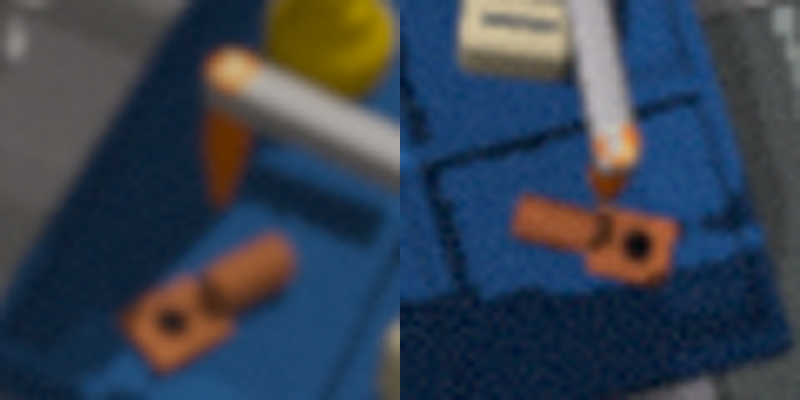

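```bash
python3 - <<'E'
from h import *
np.set_printoptions(precision=4,suppress=True)
k=400/60
S=lambda x,y:('s6.png',(x+.5)/k-.5+255,(y+.5)/k-.5+215); T=lambda x,y:('t6.png',(x-400+.5)/k-.5+250,(y+.5)/k-.5+80)
print('tip',atz(*S(222,205),.085),atz(*T(605,198),.085))
for F,pc,h,e in((S,[(118,320),(163,375),(237,328),(190,273)],(173,321),(282,235)),(T,[(682,222),(665,287),(583,272),(600,208)],(637,243),(518,218))):
    c=np.array([atz(*F(*p),.049)[:2] for p in pc]);ax=(c[2]+c[3]-c[0]-c[1]);ax/=np.linalg.norm(ax)
    print('axis',ax,'mid',c.mean(0)+.0105*ax,'hole',atz(*F(*h),.049)[:2]+.0105*ax,'barrel',atz(*F(*e),.055)[:2]-.021*ax)
E
```

```text
tip [ 0.663  -0.0302  0.085 ] [ 0.663  -0.0277  0.085 ]
axis [0.1677 0.9858] mid [ 0.6633 -0.0307] hole [ 0.6621 -0.0308] barrel [ 0.6621 -0.0283]
axis [0.165  0.9863] mid [ 0.6624 -0.0276] hole [ 0.6635 -0.0288] barrel [ 0.6629 -0.028 ]
```

Both cameras put the lug within about 1 mm of the tip, and the arm is well clear. I'm handing in.

```bash
python3 -c "
from rig import *
print(close_job())"
```

```text
the job is handed in; nothing more can be done
None
```

The job is done and handed in at about 11.6 s on the robot's clock. I gripped the black knob and slid the tray until the red valve cap was under the pointer. I held it there for about 1.8 s, then moved the tray on until the copper lug was under the pointer. I let go of the knob and moved the arm up and away.

- **Red valve cap:** during the pause it measured within about 2 mm of the tip. The scene camera put it about 2 mm off and the top camera 1.5 mm or less, so they differed slightly. On the first approach the tray overshot by about 6 mm; I corrected this before the pause.
- **Ground lug:** after release, both cameras showed its centre within about 1 mm of the tip, apart from a 2 mm scene-camera reading at the barrel end. The two cameras placed the pointer tip itself about 2.5 mm apart in y. That is about what the calibration allows, so I compared lug and tip within each camera.
- **On release:** the gripper shifted about 3 mm as it opened, but the measurement afterwards showed the lug still centred.
- **Forces and contact:** the wrist force stayed below about 5 N in every reading. I saw no contact with the parts or the pointer.

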